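Clear the blocked jar-filling spout

ROBOT

A 7-joint arm with a two-finger parallel gripper is mounted at the origin on the work surface. World frame = base frame: x ahead of the robot, y to its left, z up, the work surface at z = 0. Lengths are in m, angles in rad, forces in N, time in s.
With the tool pointing down it reaches from about 0.425 to 0.875 m from the base axis. Payload 8.4 kg.
Tool frame: the origin (TCP) lies between the finger pads; the fingertips stand manip.tip_extent ahead of it and the grasp point (between the pads) lies 5 mm behind it (manip.tip_extent is the distance from the TCP to the fingertips, in m); z points along the fingers, y is the direction in which the jaws open and shut (so a half turn about z gives the same grasp; the last joint's range is limited). The gripper opens to 85 mm and grips with 20 to 120 N. Pads are 22 mm wide; open, the fingers measure 114 mm over their backs; the gripper's body (76 mm by 85 mm) begins 54 mm behind the grasp point. The pads swing forward as they close: fully open they stand 13 mm farther back than shut.
Start: joints at [1.1, 0.333, 0.04, 1.465, -0.013, 1.343, -0.059], TCP at [0.236, -0.606, 0.245] pointing down, gripper open.
Joint ranges: [-2.58, 2.58], [-0.38, 2.09], [-1.3, 1.39], [0.25, 2.4], [-1.5, 4.64], [0.08, 2.09], [-2.65, 2.65]. Speed limits (rad/s): [2.22, 2.22, 2.79, 2.79, 3.14, 3.14, 3.14].

INTERFACE

Orientations are given as a 3x3 rotation matrix whose columns are the frame's x, y, z axes.
In Python, from workcell import manip gives the robot as it stands. The module is installed in compiled form; this text tells all that it offers.
- The arm moves only by the tool step_arm, never from a script. Its argument "series" is a list of rows, each a list of 5 numbers: the opening, from -1 (shut) to 1 (fully open), then the shift along the world's x, y, z in cm, then the turn about the world's z in rad. A call has 1 to 5 rows; each row is the pose to reach, as a shift and turn from the pose commanded when the call began; what a row does not reach only later rows make up. A row lasts 1/12 s, in which the tool goes at most 41.7 mm and 7.16 degrees, less where a joint would pass 70% of its speed; a pose out of reach is approached as far as the arm can. A call with a gripper value outside its range is refused whole. The fingers move at their own pace and stop on an object; the grip force is fixed at half the most. Time passes only in rows, so rows that repeat a pose let the fingers close. It gives the time, the measured TCP pose, the force and the opening at its end, in the units of the state.
- manip.observe(): the state, without advancing time (a new reading comes with each control period).
- manip.get_image(name): name is "scene" or "top" or "wrist"; returns the picture (480x640x3 uint8, red, green, blue); there is no depth.
- manip.camera_model(name): a dict with "fx", "fy", "cx", "cy" (pixels), "pose" (4x4, takes a point from camera to world coordinates). Camera axes: x right, y up, looking along -z (the intrinsics and any distortion apply to the point x, -y, -z); pixel columns grow to the right and rows downward; lengths in m; the calibration is good to about 2 mm. A picture is of the moment at which its call begins: read the wrist's pose just before it. camera_model takes no time and is no camera call; for the wrist camera it gives the pose at the moment of the call.
- manip.close_job(): hands the job in, once; it reports no verdict.
Trained networks look in the newest picture that a camera, given by its name, has taken for a name from the list of things; names that differ only in an ending like _2 or _b are one class to them, and where a whole thing is asked for, a point or a joint stands for the part that bears it (a point fixed in the world has none). Each returns a list of dicts, best first, with "conf" (0 to 1); they miss things now and then, are a little off and sometimes report something else, mostly with a low value. They report only what shows in the picture. A call takes as long as a camera call. They do not tell look-alikes from the thing itself.
- manip.look_for(label, camera): "position" ([column, row] in pixels, amid what is visible of it).
- manip.cut_out(label, camera): "mask" (480x640 bool, what is visible of it) and "position" ([column, row] in pixels, amid what is visible of it).
- manip.mark_of(label, camera): "position" ([column, row] in pixels: a listed point, or the origin of a listed thing).
The state is a dict: "t": time; "joint_positions": joint angles; "dq": joint speeds; "joint_torque": joint torques, N m; "tcp_pos": TCP position; "orientation": TCP orientation; "ft_force": force on the tool from outside, world axes, zero at the start; "moment": the same for the moment, N m; "finger_gap": opening from 0.0 (shut) to 1.0 (fully open).
Only numpy, scipy, OpenCV 4.12 (cv2) and the standard library are available. Lean on these libraries where they do the work, as an engineer would, in place of code of your own. Each camera call takes 0.05 s, during which the arm holds its last target.

TASK

One of the two jar-filling spouts on the deli counter has a white plastic bung stuck in it. Take the slim wooden pusher from its crock, push the bung down with it until it drops out of the bottom of the spout into the drip tray below, then hang the pusher back in its crock and let go.

Things in the scene. Friction and masses are not known exactly. Their poses are not given: they have to be found in the camera images.
- spout_mouth (a point): Centre of the top rim (z up) of the blocked spout, 135 mm above the counter: fixed upright steel sleeve, bore 40, outside 46, length 70 mm, open at both ends, on a post 62 mm to its own +y, 105 mm high. Centred below it a fixed round drip tray: 112 mm wide, walls 22 mm high, floor 6 mm above the counter. Ignore the identical stand with an empty spout.
- bung_center (a point): Centre of the white plastic bung: upright cylinder 36 mm wide, 34 mm tall, 30 g, its top 10 mm below the spout's rim. Not fixed, but gripped by a sprung rubber lining in the spout (18 to 36 mm below the rim); up to 20 N moves it down. Once its top is about 36 mm below the rim it falls into the tray.
- pusher_grip (a point): Grasp point on the axis (z up) of the slim wooden pusher, 80 g, hanging upright in its crock: round handle 26 mm wide from 30 mm below to 25 mm above this point, under it a collar 64 mm wide (underside 38 mm below this point), then a straight dowel 20 mm wide, 80 mm long, its tip 118 mm below this point. The thick short tamper on the counter is not it.
- rest_mouth (a point): Centre of the top rim (z up) of the white crock, 110 mm above the counter: fixed upright pot 74 mm wide with a round hole 40 mm wide, 104 mm deep. The pusher hangs in it, its collar resting on the rim; its grasp point is then 38 mm above this point.
Not all that is in view belongs to the job. What is shaped like the part that bears pusher_grip but blue or orange is not meant.

How it is judged:
By the outcome, as a careful person would: the job done as asked, in the order asked, and still so for the second after the job is handed in, with the robot touching nothing.
It also fails if it takes over 64 s, if anything falls off the work surface, if the arm or the gripper's body presses on something with over 40 N, if the wrist force passes 120 N, or if a joint passes its speed limit or range.

## Working session

There is one attempt and no reset: what is moved stays moved. The work goes in short steps, Python scripts to look and compute and a tool call to move; the robot and the scene stay as the last step left them, time stands still between calls to the robot, and variables do not carry over. Pictures are saved under pics/ and viewed, and the job is handed in when it is done.

Besides the shell and the picture viewer there is one more tool, called after "Call:" as name(argument=value, ...), one argument or row to a line, values as JSON. step_arm: Moves the arm, as the interface text tells. Its arguments: {"type":"object","properties":{"series":{"type":"array","items":{"type":"array","items":{"type":"number"}}}},"required":["series"]}

```bash
mkdir -p pics; python3 - <<'E'
from workcell import manip
import cv2,numpy as np
print(manip.tip_extent)
s=manip.observe();print({k:np.round(v,3).tolist() for k,v in s.items()})
for n in["scene","top"]:
    im=manip.get_image(n);cv2.imwrite(f"pics/{n}0.png",im[:,:,::-1])
    m=manip.camera_model(n);print(n,{k:np.round(v,3).tolist() for k,v in m.items()})
    for l in["spout_mouth","bung_center","pusher_grip","rest_mouth"]:
        print(l,[(round(d["conf"],2),np.round(d["position"],1).tolist()) for d in manip.mark_of(l,n)])
E
```

```text
0.014
{'t': 0.0, 'joint_positions': [1.1, 0.334, 0.04, 1.466, -0.013, 1.343, -0.058], 'dq': [0.001, -0.0, -0.002, 0.001, 0.0, 0.001, 0.001], 'joint_torque': [-0.001, -65.856, 1.365, -40.556, 0.017, 0.013, -0.0], 'tcp_pos': [0.236, -0.605, 0.244], 'orientation': [[0.932, 0.363, -0.001], [0.363, -0.932, 0.002], [-0.0, -0.002, -1.0]], 'ft_force': [0.526, 0.78, 0.826], 'moment': [0.028, -0.025, -0.013], 'finger_gap': 0.997}
scene {'fx': 539.878, 'fy': 539.878, 'cx': 323.1, 'cy': 233.245, 'pose': [[0.741, -0.427, 0.517, 0.994], [0.671, 0.489, -0.558, -0.449], [-0.015, 0.761, 0.649, 0.631], [0.0, 0.0, 0.0, 1.0]]}
spout_mouth [(0.95, [287.2, 203.4])]
bung_center [(0.51, [287.5, 215.2])]
pusher_grip [(0.89, [365.0, 130.4]), (0.84, [455.8, 193.2]), (0.64, [400.4, 145.3])]
rest_mouth [(0.78, [401.0, 165.9])]
top {'fx': 455.493, 'fy': 455.493, 'cx': 320.66, 'cy': 239.839, 'pose': [[0.016, 0.991, -0.135, 0.485], [-0.999, 0.021, 0.031, 0.018], [0.034, 0.134, 0.99, 0.834], [0.0, 0.0, 0.0, 1.0]]}
spout_mouth [(0.67, [323.2, 275.6])]
bung_center [(0.56, [321.2, 282.7])]
pusher_grip [(0.86, [146.4, 321.5]), (0.67, [167.3, 247.6]), (0.63, [188.7, 178.4])]
rest_mouth []
```

View pics/scene0.png

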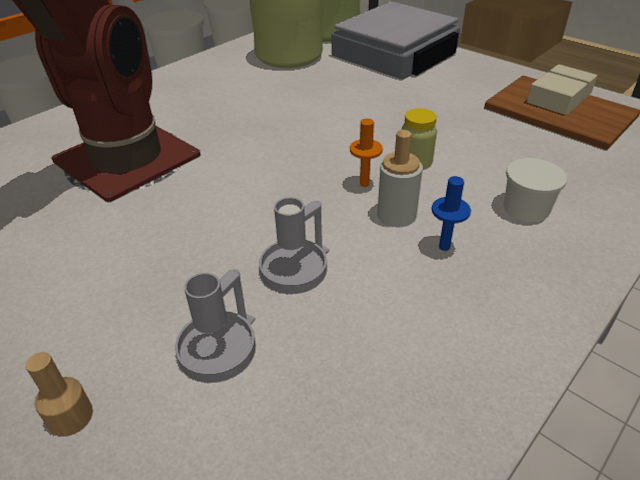

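View pics/top0.png

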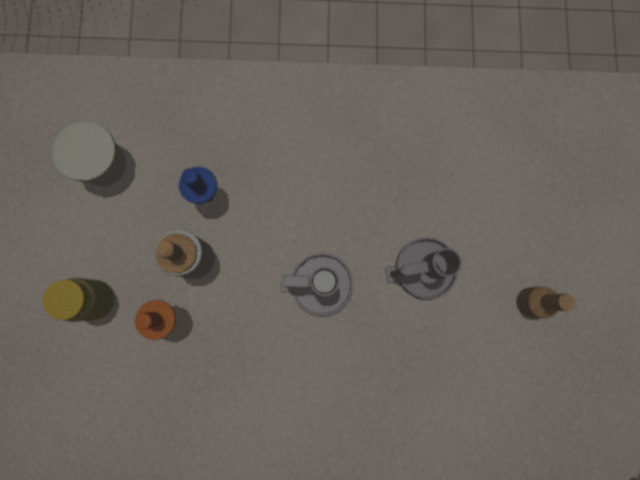

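Candidates for the pusher in the scene image are orange (365,130), blue (455,193), wooden in the white crock (401,145) and the thick tamper (60,390). I choose the wooden one in the crock. For the spout, I choose the one with white inside at (289,208), not the empty one at (205,285). Next I'll take close crops and triangulate.

```bash
cat > h.py <<'E'
from workcell import manip
import cv2,numpy as np
def proj(n,p,m=None):
    m=m or manip.camera_model(n);T=np.linalg.inv(np.array(m["pose"]));c=T[:3,:3]@np.array(p)+T[:3,3]
    return np.array([m["cx"]+m["fx"]*c[0]/-c[2], m["cy"]+m["fy"]*-c[1]/-c[2]])
def ray(n,uv,m=None):
    m=m or manip.camera_model(n);P=np.array(m["pose"])
    d=P[:3,:3]@np.array([(uv[0]-m["cx"])/m["fx"],-(uv[1]-m["cy"])/m["fy"],-1]);return P[:3,3],d
def atz(n,uv,z,m=None):
    o,d=ray(n,uv,m);return o+d*(z-o[2])/d[2]
def circ(n,im,c,r,col,s,o,m=None):
    pts=[(proj(n,[c[0]+r*np.cos(a),c[1]+r*np.sin(a),c[2]],m)-o+.5)*s for a in np.linspace(0,2*np.pi,40)]
    cv2.polylines(im,[np.int32(pts)],True,col,1)
E
python3 - <<'E'
from h import *
z={"spout":.135,"rest":.110,"grip":.148,"bung":.108}
print("spout",atz("scene",[287.2,203.4],.135),atz("top",[323.2,275.6],.135))
print("bung",atz("scene",[287.5,215.2],.108),atz("top",[321.2,282.7],.108))
print("grip",atz("scene",[400.4,145.3],.148),atz("top",[167.3,247.6],.148))
print("rest",atz("scene",[401,165.9],.110))
for n,boxes in {"scene":[(240,170,110,130),(350,110,110,130)],"top":[(270,230,100,100),(130,210,100,100)]}.items():
    im=cv2.imread(f"pics/{n}0.png")
    cr=[cv2.resize(im[y:y+h,x:x+w],None,fx=3.6,fy=3.6,interpolation=cv2.INTER_CUBIC) for x,y,w,h in boxes]
    cv2.imwrite(f"pics/{n}_crop.png",np.hstack(cr))
E
```

```text
spout [ 0.51055544 -0.0070773   0.135     ] [ 0.52486775 -0.00851445  0.135     ]
bung [ 0.50605902 -0.00413224  0.108     ] [ 0.51508113 -0.00654625  0.108     ]
grip [0.55322812 0.22285558 0.148     ] [0.56179896 0.22676455 0.148     ]
rest [0.55943246 0.22108566 0.11      ]
```

View pics/scene_crop.png

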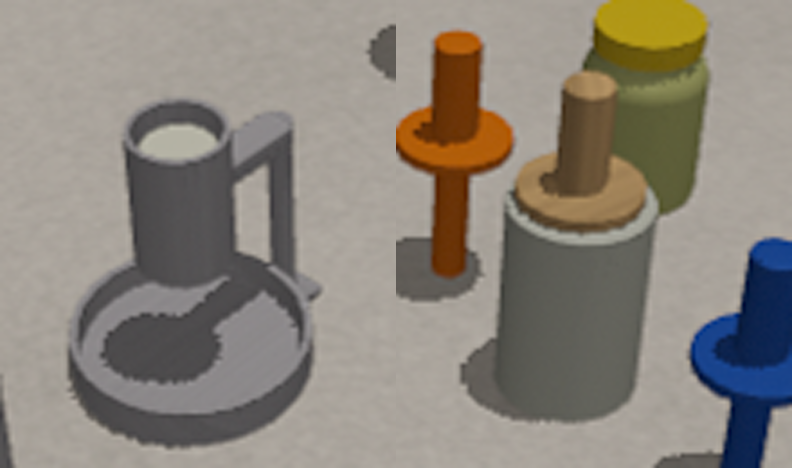

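View pics/top_crop.png

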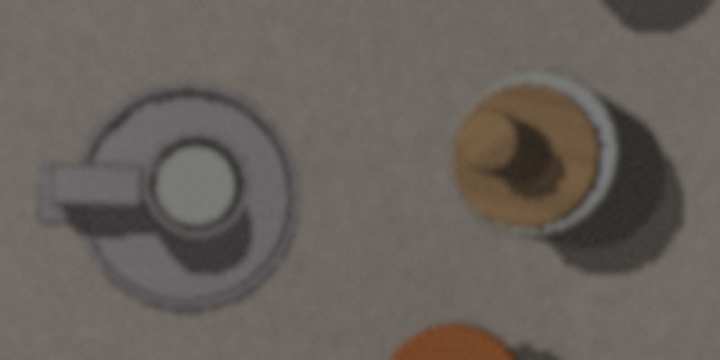

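```bash
python3 - <<'E'
from h import *
for nm,z,a,b in [("spout",.135,(289.2,206.9),(323.9,280.9)),("bungtop",.125,(289.4,209),(324,281.2)),("handletop",.173,(403.3,134.0),(165.8,248.9)),("collartop",.118,(401.2,162),(176.1,253.9)),("crock",.11,(401.2,166.5),(178.1,253.1))]:
    print(nm,np.round(atz("scene",a,z),4),np.round(atz("top",b,z),4))
S=[.513,-.010,.135];G=[.5568,.2255]
out=[]
for n,boxes in {"scene":[(240,170,110,130),(350,110,110,130)],"top":[(270,230,100,100),(130,210,100,100)]}.items():
    im=cv2.imread(f"pics/{n}0.png");cr=[]
    for x,y,w,h in boxes:
        s=3.6;c=cv2.resize(im[y:y+h,x:x+w],None,fx=s,fy=s,interpolation=cv2.INTER_CUBIC);o=np.array([x,y])
        for C,r,col in[(S,.023,(0,0,255)),([S[0],S[1],.022],.056,(0,0,255)),([*G,.11],.037,(0,255,0)),([*G,.118],.032,(255,0,0)),([*G,.173],.013,(255,0,255)),([*G,0],.037,(0,255,0))]: circ(n,c,C,r,col,s,o)
        cr.append(c)
    cv2.imwrite(f"pics/{n}_ov.png",np.hstack(cr))
E
```

```text
spout [ 0.519  -0.0112  0.135 ] [ 0.5168 -0.0097  0.135 ]
bungtop [ 0.5133 -0.0059  0.125 ] [ 0.5168 -0.0103  0.125 ]
handletop [0.5586 0.2202 0.173 ] [0.5571 0.2212 0.173 ]
collartop [0.5592 0.2209 0.118 ] [0.5555 0.2216 0.118 ]
crock [0.5608 0.2198 0.11  ] [0.5576 0.2209 0.11  ]
```

View pics/scene_ov.png

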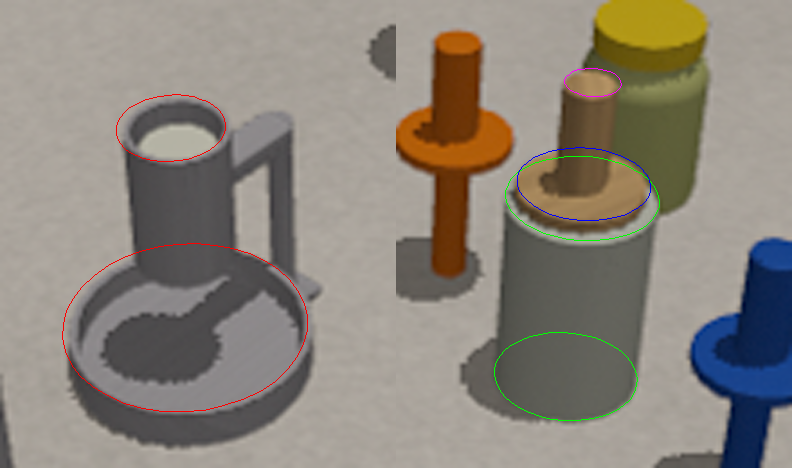

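View pics/top_ov.png

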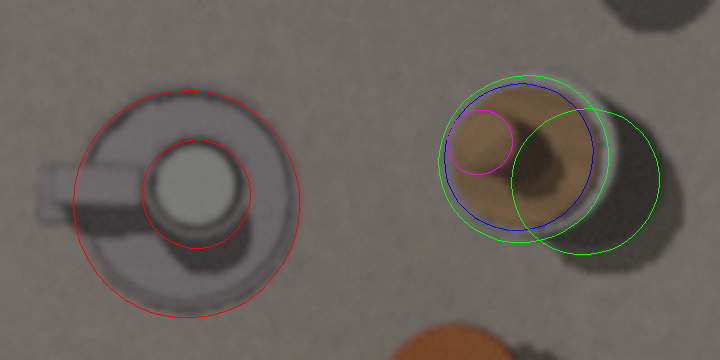

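```bash
python3 - <<'E'
from h import *
G=np.array([.558,.221])
for nm,uv,z in [("orange",(155,320),.088),("blue",(198,185),.088),("orange top",(146,321),.143),("blue top",(190,178),.143),("jar",(64,300),.09),("bowl",(84,152),.07)]:
    p=atz("top",uv,z)[:2]; d=p-G; print(nm,np.round(p,3),np.round(d,3),round(float(np.degrees(np.arctan2(d[1],d[0]))),1))
for nm,uv,z in [("orange",(366.5,149),.088),("blue",(451,209),.088),("jarlid",(420,118),.09)]:
    p=atz("scene",uv,z)[:2]; print(nm,np.round(p,3))
E
```

```text
orange [0.452 0.257] [-0.106  0.036] 161.1
blue [0.674 0.201] [ 0.116 -0.02 ] -9.8
orange top [0.453 0.253] [-0.105  0.032] 163.2
blue top [0.671 0.2  ] [ 0.113 -0.021] -10.4
jar [0.481 0.402] [-0.077  0.181] 113.0
bowl [0.732 0.401] [0.174 0.18 ] 46.0
orange [0.458 0.254]
blue [0.677 0.2  ]
jarlid [0.468 0.416]
```

Call:
step_arm(
  series=[
    [1, 4, 2, 0, 0.12],
    [1, 8, 5, 0, 0.24],
    [1, 12, 8, 0, 0.36],
    [1, 16, 11, 0, 0.48],
    [1, 20, 14, 0, 0.6],
  ],
)

```text
t: 0.92
tcp_pos: [0.4084, -0.486, 0.2456]
orientation: [[0.559, 0.829, 0.0], [0.829, -0.559, -0.0], [-0.0, 0.0, -1.0]]
ft_force: [0.8, -2.0, 0.5]
finger_gap: 0.997
```

Call:
step_arm(
  series=[
    [1, 3, 3, 0, 0.12],
    [1, 5, 7, 0, 0.24],
    [1, 7, 11, 0, 0.36],
    [1, 9, 15, 0, 0.48],
    [1, 11, 19, 0, 0.6],
  ],
)

```text
t: 1.33
tcp_pos: [0.5119, -0.3071, 0.2455]
orientation: [[-0.007, 1.0, 0.0], [1.0, 0.007, -0.0], [-0.0, 0.0, -1.0]]
ft_force: [0.1, -1.0, -0.1]
finger_gap: 1.002
```

Call:
step_arm(
  series=[
    [1, 0, 4, 0, 0.12],
    [1, 0, 8, 0, 0.24],
    [1, 0, 12, 0, 0.36],
    [1, 0, 16, 0, 0.48],
    [1, 0, 20, 0, 0.6],
  ],
)

```text
t: 1.75
tcp_pos: [0.5109, -0.1071, 0.2455]
orientation: [[-0.57, 0.821, 0.0], [0.821, 0.57, -0.001], [-0.001, 0.0, -1.0]]
ft_force: [1.2, 1.2, 0.6]
finger_gap: 0.998
```

Call:
step_arm(
  series=[
    [1, 0, 4, 0, 0.12],
    [1, 0, 8, 0, 0.24],
    [1, 0, 12, 0, 0.36],
    [1, 0, 15, 0, 0.48],
    [1, 0, 18, 0, 0.6],
  ],
)

```text
t: 2.17
tcp_pos: [0.5109, 0.0732, 0.2457]
orientation: [[-0.935, 0.355, 0.001], [0.355, 0.935, -0.0], [-0.001, 0.0, -1.0]]
ft_force: [0.8, -0.2, 0.3]
finger_gap: 1.0
```

Call:
step_arm(
  series=[
    [1, 1, 5, 0, 0.12],
    [1, 1.1, 8, 0, 0.12],
    [1, 1.1, 9, 0, 0.12],
    [1, 1.1, 9, 0, 0.12],
    [1, 1.1, 9, 0, 0.12],
  ],
)

```text
t: 2.58
tcp_pos: [0.5221, 0.1613, 0.2452]
orientation: [[-0.969, 0.246, -0.0], [0.246, 0.969, -0.0], [0.0, -0.0, -1.0]]
ft_force: [0.3, -0.3, -1.0]
finger_gap: 1.001
```

```bash
python3 - <<'E'
from h import *
m=manip.camera_model("wrist");im=manip.get_image("wrist")[:,:,::-1].copy();cv2.imwrite("pics/w1.png",im)
print(np.round(m["pose"],3).tolist(),m["fx"],manip.observe()["tcp_pos"])
for l in["pusher_grip","rest_mouth"]: print(l,[(round(d["conf"],2),np.round(d["position"],1).tolist()) for d in manip.mark_of(l,"wrist")])
for C,r,col in[([.558,.221,.11],.037,(0,255,0)),([.558,.221,.118],.032,(255,0,0)),([.558,.221,.173],.013,(255,0,255))]: circ("wrist",im,C,r,col,1,np.zeros(2),m)
cv2.imwrite("pics/w1o.png",im)
E
```

```text
[[0.247, -0.922, -0.298, 0.446], [0.969, 0.235, 0.076, 0.18], [-0.001, -0.307, 0.952, 0.375], [0.0, 0.0, 0.0, 1.0]] 368.8831974676893 [0.52234639 0.16005119 0.2451562 ]
pusher_grip [(0.77, [421.2, 275.5]), (0.73, [440.7, 103.9]), (0.63, [413.6, 392.9])]
rest_mouth []
```

View pics/w1o.png

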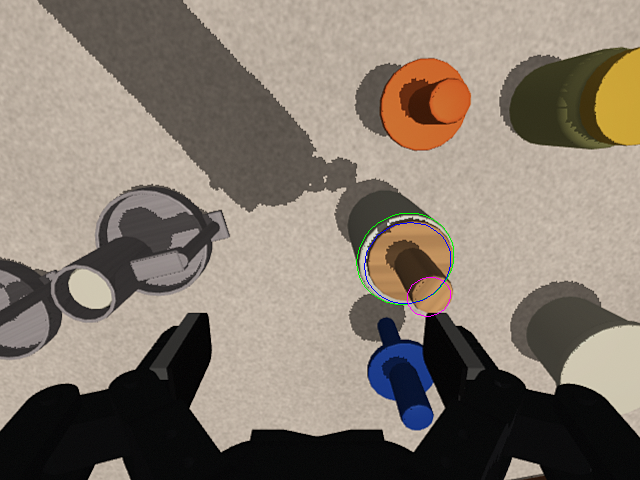

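Call:
step_arm(
  series=[
    [1, 1.8, 3, 0, 0],
    [1, 3.6, 6.1, 0, 0],
    [1, 3.6, 6.1, 0, 0],
    [1, 3.6, 6.1, -2, 0],
    [1, 3.6, 6.1, -4, 0],
  ],
)

```text
t: 3.15
tcp_pos: [0.5593, 0.2216, 0.2055]
orientation: [[-0.969, 0.248, 0.002], [0.248, 0.969, 0.001], [-0.002, 0.001, -1.0]]
ft_force: [-0.6, -0.6, -0.3]
finger_gap: 1.005
```

```bash
python3 - <<'E'
from h import *
m=manip.camera_model("wrist");im=manip.get_image("wrist")[:,:,::-1].copy();cv2.imwrite("pics/w2.png",im)
s=manip.observe();print(s["tcp_pos"],s["ft_force"],s["joint_positions"])
for C,r,col in[([.558,.221,.11],.037,(0,255,0)),([.558,.221,.118],.032,(255,0,0)),([.558,.221,.173],.013,(255,0,255))]: circ("wrist",im,C,r,col,1,np.zeros(2),m)
cv2.imwrite("pics/w2o.png",im)
E
```

```text
[0.55739592 0.21996011 0.20066751] [-1.35336601 -3.12403202 -3.27668638] [ 0.17172738  0.35887404 -0.77306507  1.61726659  0.25858076  1.27610341
  0.67299668]
```

View pics/w2o.png

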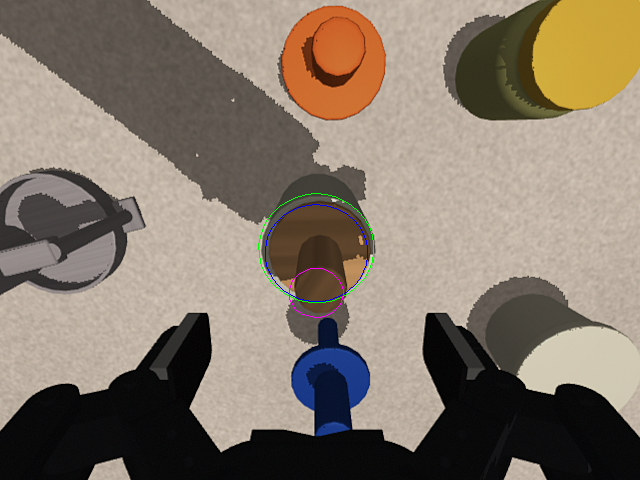

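Call:
step_arm(
  series=[
    [1, 0, 0, -2, 0],
    [1, 0, 0, -4, 0],
    [1, 0, 0, -5.2, 0],
    [1, 0, 0, -6, 0],
    [1, 0, 0, -6, 0],
  ],
)

```text
t: 3.62
tcp_pos: [0.5578, 0.2209, 0.1441]
orientation: [[-0.969, 0.248, -0.002], [0.248, 0.969, -0.001], [0.002, -0.002, -1.0]]
ft_force: [0.5, -0.8, -0.5]
finger_gap: 1.0
```

Call:
step_arm(
  series=[
    [-1, 0, 0, 0, 0],
    [-1, 0, 0, 0, 0],
    [-1, 0, 0, 0, 0],
    [-1, 0, 0, 0, 0],
    [-1, 0, 0, 0, 0],
  ],
)

```text
t: 4.03
tcp_pos: [0.5585, 0.2223, 0.1459]
orientation: [[-0.969, 0.247, 0.001], [0.247, 0.969, 0.0], [-0.001, 0.0, -1.0]]
ft_force: [-1.0, -1.2, 6.4]
finger_gap: 0.3
```

Call:
step_arm(
  series=[
    [-1, 0, 0, 0, 0],
    [-1, 0, 0, 0, 0],
    [-1, 0, 0, 0, 0],
    [-1, 0, 0, 0, 0],
    [-1, 0, 0, 0, 0],
  ],
)

```text
t: 4.45
tcp_pos: [0.5587, 0.2223, 0.1461]
orientation: [[-0.969, 0.247, 0.001], [0.247, 0.969, 0.0], [-0.001, 0.001, -1.0]]
ft_force: [-0.8, -1.1, 6.2]
finger_gap: 0.29
```

Call:
step_arm(
  series=[
    [-1, 0, 0, 1, 0],
    [-1, 0, 0, 2, 0],
    [-1, 0, 0, 3.5, 0],
    [-1, 0, 0, 5, 0],
    [-1, 0, 0, 6.5, 0],
  ],
)

```text
t: 4.87
tcp_pos: [0.5581, 0.2221, 0.2118]
orientation: [[-0.969, 0.247, 0.0], [0.247, 0.969, 0.0], [-0.0, 0.0, -1.0]]
ft_force: [-0.7, 0.6, -0.9]
finger_gap: 0.29
```

Call:
step_arm(
  series=[
    [-1, 0, 0, 2, 0],
    [-1, 0, 0, 4, 0],
    [-1, 0, 0, 6, 0],
    [-1, 0, 0, 7.5, 0],
    [-1, 0, 0, 7.5, 0],
  ],
)

```text
t: 5.28
tcp_pos: [0.5592, 0.223, 0.2896]
orientation: [[-0.969, 0.247, 0.005], [0.247, 0.969, 0.002], [-0.004, 0.003, -1.0]]
ft_force: [-0.2, -0.1, 0.9]
finger_gap: 0.29
```

```bash
python3 - <<'E'
from h import *
s=manip.observe();print(s["tcp_pos"],s["ft_force"],s["finger_gap"],s["joint_positions"])
a=[cv2.resize(manip.get_image(n)[:,:,::-1][y:y+240,x:x+240],(399,399)) for n,x,y in(("scene",260,0),("wrist",200,150))]
cv2.imwrite("pics/l1.png",np.hstack(a))
E
```

```text
[0.55915887 0.22302494 0.28963276] [-0.15083563 -0.05835636  0.85870422] 0.28982260546502536 [ 0.17973611  0.30488287 -0.79004515  1.49255007  0.21835461  1.42923491
  0.70430702]
```

View pics/l1.png

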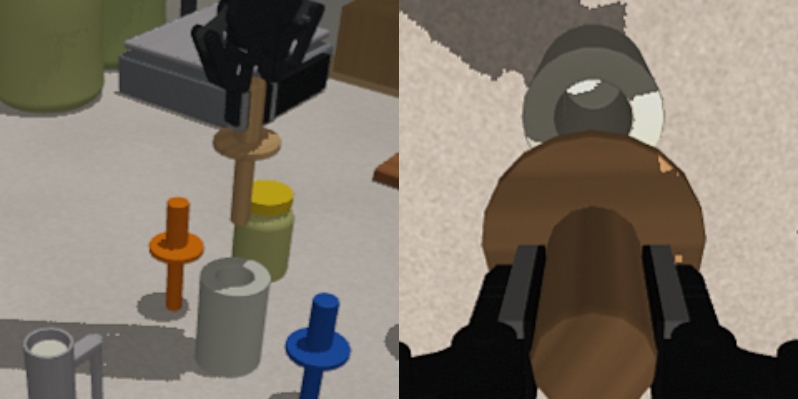

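The pusher is lifted clear of the crock. I'll check its tilt and tip offset with an overlay.

```bash
python3 - <<'E'
from h import *
s=manip.observe();t=s["tcp_pos"];g=t[2]+.003  # grip ~.146 tcp at rest .148
print(t)
out=[]
for n,(x,y,w,h) in {"scene":(360,30,100,120),"top":(80,170,120,120)}.items():
    im=manip.get_image(n)[:,:,::-1][y:y+h,x:x+w];c=cv2.resize(im,None,fx=4.5,fy=4.5,interpolation=cv2.INTER_CUBIC)[:540,:400]
    c=np.ascontiguousarray(c);o=np.array([x,y])
    if n=="top": c=cv2.convertScaleAbs(c,alpha=1.6)
    for dz,r in[(-.118,.010),(-.038,.032),(-.030,.032),(.025,.013)]: circ(n,c,[t[0],t[1],g+dz],r,(0,0,255),4.5,o)
    out.append(c)
cv2.imwrite("pics/l2.png",np.hstack(out))
E
```

```text
[0.55830653 0.22223237 0.28595523]
```

View pics/l2.png

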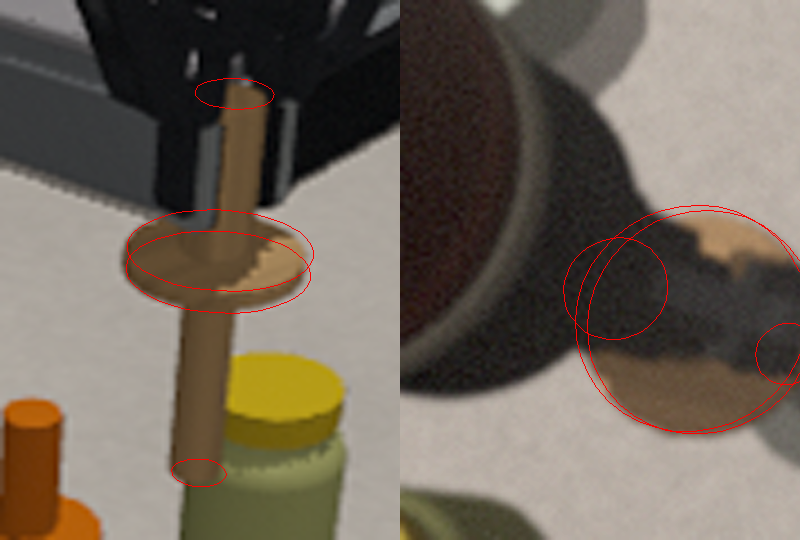

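Call:
step_arm(
  series=[
    [-1, -0.5, -3, 0, 0],
    [-1, -1.2, -7, 0, 0],
    [-1, -1.8, -11, 0, 0],
    [-1, -2.5, -15, 0, 0],
    [-1, -3.2, -19, 0, 0],
  ],
)

```text
t: 5.9
tcp_pos: [0.5251, 0.0302, 0.2842]
orientation: [[-0.969, 0.247, -0.002], [0.247, 0.969, 0.0], [0.002, -0.0, -1.0]]
ft_force: [0.4, -0.7, -0.3]
finger_gap: 0.287
```

Call:
step_arm(
  series=[
    [-1, -0.5, -2.5, 0, 0],
    [-1, -0.9, -4.2, 0, 0],
    [-1, -0.9, -4.2, 0, 0],
    [-1, -0.9, -4.2, -1.5, 0],
    [-1, -0.9, -4.2, -1.5, 0],
  ],
)

```text
t: 6.32
tcp_pos: [0.516, -0.0099, 0.2677]
orientation: [[-0.969, 0.248, -0.004], [0.248, 0.969, 0.001], [0.004, -0.0, -1.0]]
ft_force: [-0.3, 0.3, -1.6]
finger_gap: 0.29
```

```bash
python3 - <<'E'
from h import *
s=manip.observe();t=s["tcp_pos"];g=t[2]+.003
print(t,s["ft_force"])
out=[]
for n,(x,y,w,h) in {"scene":(240,90,100,130),"top":(260,210,100,120),"wrist":(200,100,240,300)}.items():
    m=manip.camera_model(n);im=manip.get_image(n)[:,:,::-1];cv2.imwrite(f"pics/s_{n}.png",im);im=im[y:y+h,x:x+w];k=4. if n!="wrist" else 1.7
    c=cv2.resize(im,None,fx=k,fy=k,interpolation=cv2.INTER_CUBIC);c=np.ascontiguousarray(c);o=np.array([x,y])
    if n=="top": c=cv2.convertScaleAbs(c,alpha=1.6)
    for dz,r in[(-.118,.010),(-.038,.032),(.025,.013)]: circ(n,c,[t[0],t[1],g+dz],r,(0,0,255),k,o,m)
    circ(n,c,[.518,-.0105,.135],.023,(0,255,0),k,o,m)
    circ(n,c,[.518,-.0105,.022],.056,(0,255,0),k,o,m)
    out.append(cv2.resize(c,(266,int(266*c.shape[0]/c.shape[1])))[:310] if 0 else c[:480])
h=max(c.shape[0] for c in out);out=[cv2.copyMakeBorder(c,0,h-c.shape[0],0,0,0) for c in out]
I=np.hstack(out);I=cv2.resize(I,(800,int(I.shape[0]*800/I.shape[1])));cv2.imwrite("pics/s1.png",I)
cv2.imwrite("pics/s1a.png",np.hstack(out[:2]))
E
```

```text
[ 0.51598952 -0.00987927  0.26767538] [-0.30959957  0.27724015 -1.5586101 ]
```

View pics/s1a.png

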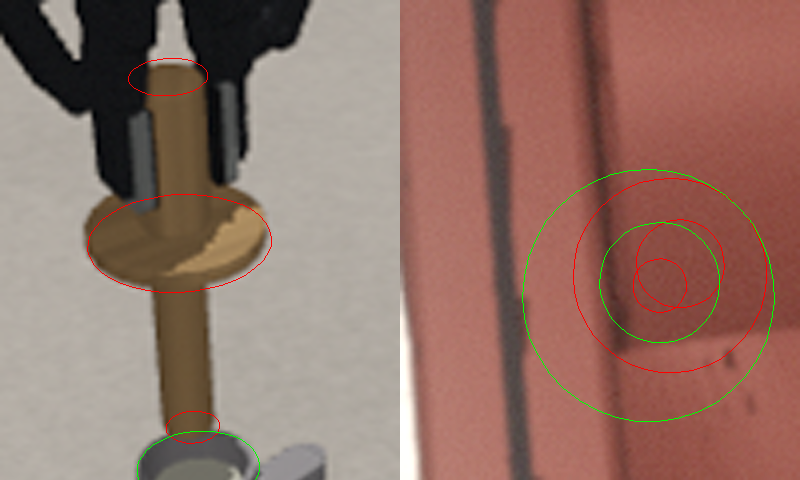

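View pics/s_wrist.png

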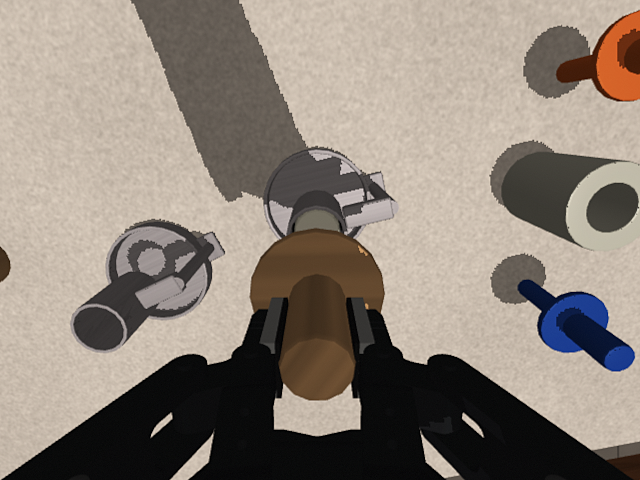

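Call:
step_arm(
  series=[
    [-1, 0.1, 0, -1, 0],
    [-1, 0.1, 0, -2, 0],
    [-1, 0.1, 0, -2.5, 0],
    [-1, 0.1, 0, -2.8, 0],
    [-1, 0.1, 0, -3.1, 0],
  ],
)

```text
t: 6.88
tcp_pos: [0.5189, -0.0099, 0.2403]
orientation: [[-0.969, 0.247, 0.002], [0.247, 0.969, -0.0], [-0.002, -0.0, -1.0]]
ft_force: [-3.7, 0.1, 21.7]
finger_gap: 0.292
```

Call:
step_arm(
  series=[
    [-1, 0, 0, -0.4, 0],
    [-1, 0, 0, -0.8, 0],
    [-1, 0, 0, -1.2, 0],
    [-1, 0, 0, -1.6, 0],
    [-1, 0, 0, -2, 0],
  ],
)

```text
t: 7.3
tcp_pos: [0.5194, -0.0098, 0.2218]
orientation: [[-0.969, 0.247, 0.003], [0.247, 0.969, -0.001], [-0.003, -0.0, -1.0]]
ft_force: [-4.3, -0.9, 19.8]
finger_gap: 0.29
```

Call:
step_arm(
  series=[
    [-1, 0, 0, -0.4, 0],
    [-1, 0, 0, -0.8, 0],
    [-1, 0, 0, -1.2, 0],
    [-1, 0, 0, -1.6, 0],
    [-1, 0, 0, -1.6, 0],
  ],
)

```text
t: 7.72
tcp_pos: [0.5177, -0.01, 0.2021]
orientation: [[-0.969, 0.247, -0.002], [0.247, 0.969, 0.0], [0.002, -0.0, -1.0]]
ft_force: [-0.9, -0.7, -1.2]
finger_gap: 0.287
```

```bash
python3 - <<'E'
from h import *
s=manip.observe();print(s["tcp_pos"],s["ft_force"],s["t"])
im=manip.get_image("scene")[:,:,::-1];cv2.imwrite("pics/p1.png",cv2.resize(im[120:310,200:390],(760,760))[100:700])
E
```

```text
[ 0.51766527 -0.01001728  0.20212267] [-0.89589045 -0.6789904  -1.21514325] 7.7167
```

View pics/p1.png

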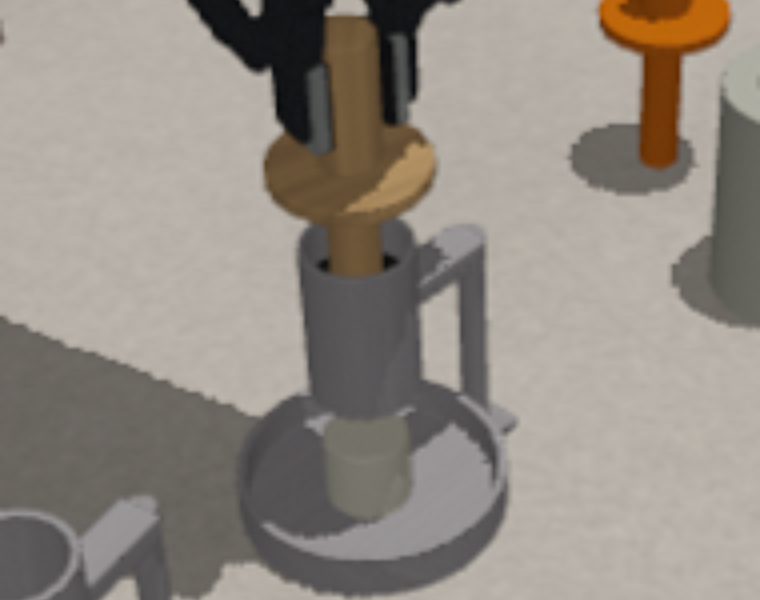

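The picture shows the bung standing in the drip tray, with the spout clear. Next I retract and return the pusher.

Call:
step_arm(
  series=[
    [-1, 0, 0, 1.5, 0],
    [-1, 0, 0, 3.5, 0],
    [-1, 0, 0, 5.5, 0],
    [-1, 0, 0, 7.5, 0],
    [-1, 0, 0, 8.5, 0],
  ],
)

```text
t: 8.18
tcp_pos: [0.519, -0.0098, 0.2907]
orientation: [[-0.969, 0.247, 0.003], [0.247, 0.969, -0.0], [-0.003, 0.0, -1.0]]
ft_force: [0.3, -0.3, -0.5]
finger_gap: 0.289
```

Call:
step_arm(
  series=[
    [-1, 0, 0, 0, 0],
    [-1, 0.6, 3, 0, 0],
    [-1, 1.2, 7, 0, 0],
    [-1, 1.9, 11, 0, 0],
    [-1, 2.6, 15, 0, 0],
  ],
)

```text
t: 8.6
tcp_pos: [0.544, 0.1412, 0.287]
orientation: [[-0.969, 0.249, -0.001], [0.249, 0.969, -0.0], [0.001, -0.001, -1.0]]
ft_force: [0.9, -0.2, -0.6]
finger_gap: 0.291
```

Call:
step_arm(
  series=[
    [-1, 0.7, 4, 0, 0],
    [-1, 1.4, 7, 0, 0],
    [-1, 1.5, 8.1, 0, 0],
    [-1, 1.5, 8.1, 0, 0],
    [-1, 1.5, 8.1, 0, 0],
  ],
)

```text
t: 9.02
tcp_pos: [0.5588, 0.221, 0.2869]
orientation: [[-0.969, 0.246, -0.002], [0.246, 0.969, -0.001], [0.002, -0.001, -1.0]]
ft_force: [0.6, -0.4, -1.6]
finger_gap: 0.288
```

```bash
python3 - <<'E'
from h import *
s=manip.observe();t=s["tcp_pos"];g=t[2]+.003
print(t,s["ft_force"],s["t"])
out=[]
for n,(x,y,w,h) in {"scene":(350,20,100,200)}.items():
    im=manip.get_image(n)[:,:,::-1][y:y+h,x:x+w];k=3.
    c=np.ascontiguousarray(cv2.resize(im,None,fx=k,fy=k,interpolation=cv2.INTER_CUBIC));o=np.array([x,y])
    for dz,r in[(-.118,.010),(-.038,.032),(.025,.013)]: circ(n,c,[t[0],t[1],g+dz],r,(0,0,255),k,o)
    circ(n,c,[.559,.2205,.11],.037,(0,255,0),k,o);circ(n,c,[.559,.2205,.11],.02,(0,255,0),k,o)
    out.append(c)
m=manip.camera_model("wrist");im=manip.get_image("wrist")[:,:,::-1].copy()
circ("wrist",im,[.559,.2205,.11],.037,(0,255,0),1,np.zeros(2),m);circ("wrist",im,[.559,.2205,.11],.02,(0,255,0),1,np.zeros(2),m)
out.append(cv2.resize(im[120:420,195:445],(500,600)))
cv2.imwrite("pics/r1.png",np.hstack(out))
E
```

```text
[0.55883268 0.22095257 0.28691051] [ 0.5604023  -0.41488573 -1.61095869] 9.0167
```

View pics/r1.png

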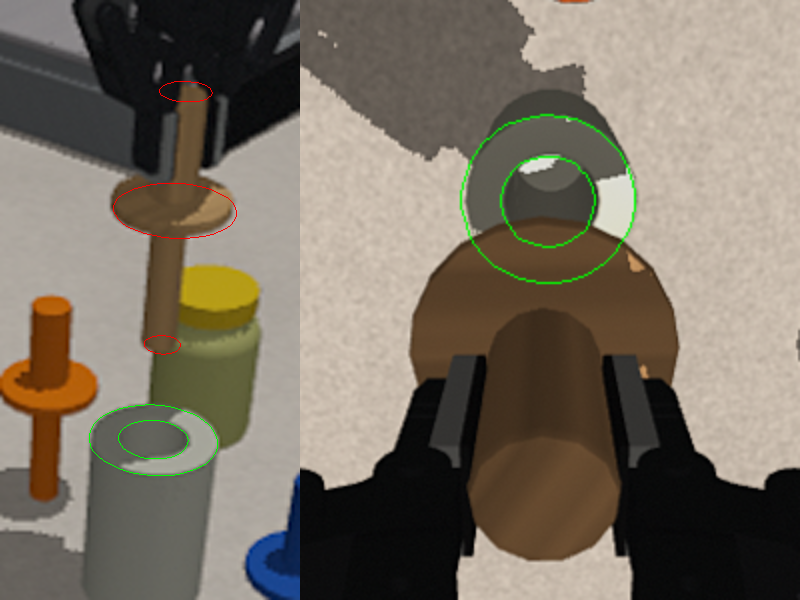

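The hole and the dowel are aligned. I lower the pusher.

Call:
step_arm(
  series=[
    [-1, 0, 0, -1, 0],
    [-1, 0, 0, -2.5, 0],
    [-1, 0, 0, -4, 0],
    [-1, 0, 0, -6, 0],
    [-1, 0, 0, -8, 0],
  ],
)

```text
t: 9.53
tcp_pos: [0.5595, 0.2193, 0.2071]
orientation: [[-0.968, 0.249, 0.001], [0.249, 0.968, -0.001], [-0.001, -0.001, -1.0]]
ft_force: [-0.5, -0.3, -1.5]
finger_gap: 0.289
```

Call:
step_arm(
  series=[
    [-1, 0, 0, -1.5, 0],
    [-1, 0, 0, -3, 0],
    [-1, 0, 0, -4.5, 0],
    [-1, 0, 0, -5.2, 0],
    [-1, 0, 0, -5.2, 0],
  ],
)

```text
t: 9.95
tcp_pos: [0.5585, 0.2192, 0.1542]
orientation: [[-0.969, 0.249, -0.003], [0.249, 0.969, -0.002], [0.002, -0.002, -1.0]]
ft_force: [-0.7, 0.3, -0.5]
finger_gap: 0.292
```

Call:
step_arm(
  series=[
    [-1, 0, 0, -0.2, 0],
    [-1, 0, 0, -0.4, 0],
    [-1, 0, 0, -0.6, 0],
    [-1, 0, 0, -0.6, 0],
    [-1, 0, 0, -0.6, 0],
  ],
)

```text
t: 10.37
tcp_pos: [0.5594, 0.2211, 0.1507]
orientation: [[-0.969, 0.247, 0.0], [0.247, 0.969, 0.0], [-0.0, 0.0, -1.0]]
ft_force: [0.0, 0.2, -1.1]
finger_gap: 0.288
```

Call:
step_arm(
  series=[
    [-1, 0, 0, -0.2, 0],
    [-1, 0, 0, -0.3, 0],
    [-1, 0, 0, -0.4, 0],
    [-1, 0, 0, -0.4, 0],
    [-1, 0, 0, -0.4, 0],
  ],
)

```text
t: 10.78
tcp_pos: [0.5592, 0.2211, 0.1462]
orientation: [[-0.969, 0.247, -0.0], [0.247, 0.969, -0.0], [0.0, -0.0, -1.0]]
ft_force: [0.2, -1.0, -0.2]
finger_gap: 0.287
```

```bash
python3 - <<'E'
from h import *
s=manip.observe();t=s["tcp_pos"];print(t,s["ft_force"],s["t"])
im=manip.get_image("scene")[:,:,::-1][80:240,330:490];cv2.imwrite("pics/r2.png",cv2.resize(im,(600,600),interpolation=cv2.INTER_CUBIC))
for _ in range(3): manip.get_image("scene");print(manip.observe()["tcp_pos"],manip.observe()["ft_force"])
E
```

```text
[0.55919985 0.22109267 0.1462303 ] [ 0.1846585  -0.95440505 -0.16375246] 10.7833
[0.55925668 0.22107441 0.14630756] [-0.59069383  0.53748061 -0.65854081]
[0.55922456 0.22106895 0.14627319] [-0.94780385  0.28821176 -0.84500301]
[0.55926684 0.22104819 0.14631604] [-0.88023332  0.84219521 -0.95235221]
```

View pics/r2.png

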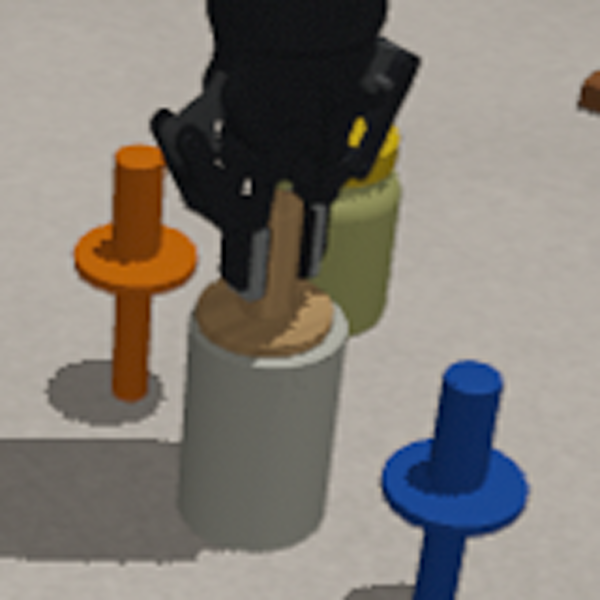

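Almost seated; I go down a little further until I feel contact.

Call:
step_arm(
  series=[
    [-1, 0, 0, -0.1, 0],
    [-1, 0, 0, -0.2, 0],
    [-1, 0, 0, -0.2, 0],
    [-1, 0, 0, -0.2, 0],
    [-1, 0, 0, -0.2, 0],
  ],
)

```text
t: 11.4
tcp_pos: [0.5594, 0.2211, 0.1461]
orientation: [[-0.969, 0.247, 0.001], [0.247, 0.969, -0.001], [-0.001, -0.0, -1.0]]
ft_force: [-6.6, -3.7, 14.8]
finger_gap: 0.29
```

Call:
step_arm(
  series=[
    [-1, 0, 0, -0.1, 0],
    [-1, 0, 0, -0.1, 0],
    [-1, 0, 0, -0.1, 0],
    [-1, 0, 0, -0.1, 0],
    [-1, 0, 0, -0.1, 0],
  ],
)

```text
t: 11.82
tcp_pos: [0.5593, 0.2212, 0.146]
orientation: [[-0.969, 0.247, 0.001], [0.247, 0.969, -0.001], [-0.002, -0.001, -1.0]]
ft_force: [-9.6, -6.0, 24.0]
finger_gap: 0.291
```

Seated (firm contact). I relax the preload, then release.

Call:
step_arm(
  series=[
    [-1, 0, 0, 0.2, 0],
    [-1, 0, 0, 0.2, 0],
    [-0.2, 0, 0, 0.2, 0],
    [0.3, 0, 0, 0.2, 0],
    [0.8, 0, 0, 0.2, 0],
  ],
)

```text
t: 12.23
tcp_pos: [0.5591, 0.221, 0.1449]
orientation: [[-0.969, 0.247, -0.001], [0.247, 0.969, -0.0], [0.001, -0.0, -1.0]]
ft_force: [-0.2, -0.5, 0.2]
finger_gap: 0.669
```

Call:
step_arm(
  series=[
    [1, 0, 0, 0, 0],
    [1, 0, 0, 0, 0],
    [1, 0, 0, 0, 0],
    [1, 0, 0, 0, 0],
    [1, 0, 0, 0, 0],
  ],
)

```text
t: 12.65
tcp_pos: [0.5592, 0.2211, 0.1453]
orientation: [[-0.969, 0.247, -0.0], [0.247, 0.969, -0.0], [0.0, -0.0, -1.0]]
ft_force: [-1.0, -0.1, -0.7]
finger_gap: 1.001
```

```bash
python3 - <<'E'
from h import *
s=manip.observe();t=s["tcp_pos"];print(t,s["ft_force"],s["t"],s["finger_gap"])
im=manip.get_image("wrist")[:,:,::-1];cv2.imwrite("pics/r3.png",im)
E
```

```text
[0.55923866 0.22105099 0.14526391] [-1.04133574 -0.14196225 -0.6549381 ] 12.65 1.001151431854292
```

View pics/r3.png

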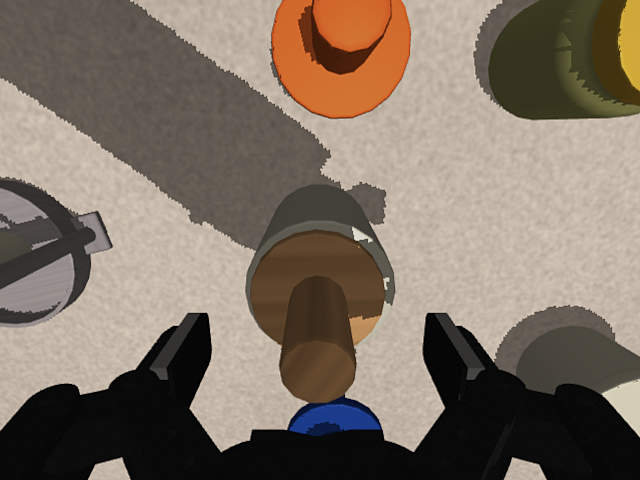

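The pusher is free between the open fingers (handle top at (318,372)). I retreat straight up.

Call:
step_arm(
  series=[
    [1, 0, 0, 1.5, 0],
    [1, 0, 0, 3.5, 0],
    [1, 0, 0, 6, 0],
    [1, 0, 0, 9, 0],
    [1, 0, 0, 12, 0],
  ],
)

```text
t: 13.12
tcp_pos: [0.5588, 0.2209, 0.2663]
orientation: [[-0.969, 0.247, -0.001], [0.247, 0.969, -0.0], [0.001, -0.0, -1.0]]
ft_force: [0.6, 0.2, 1.0]
finger_gap: 1.001
```

Call:
step_arm(
  series=[
    [1, 0, -4, 1, 0],
    [1, 0, -8, 1, 0],
    [1, 0, -11, 1, 0],
    [1, 0, -11, 1, 0],
    [1, 0, -11, 1, 0],
  ],
)

```text
t: 13.53
tcp_pos: [0.5596, 0.1084, 0.2754]
orientation: [[-0.968, 0.251, 0.0], [0.251, 0.968, -0.001], [-0.0, -0.001, -1.0]]
ft_force: [-0.8, 0.1, 0.3]
finger_gap: 0.999
```

```bash
python3 - <<'E'
from h import *
s=manip.observe();print(s["tcp_pos"],s["ft_force"],s["t"],s["finger_gap"])
im=manip.get_image("scene")[:,:,::-1];cv2.imwrite("pics/f1.png",cv2.resize(im[100:320,200:500],(800,587),interpolation=cv2.INTER_CUBIC))
E
```

```text
[0.55961103 0.10844711 0.2753605 ] [-0.84343296  0.05032333  0.30663143] 13.5333 0.9987817909928813
```

View pics/f1.png

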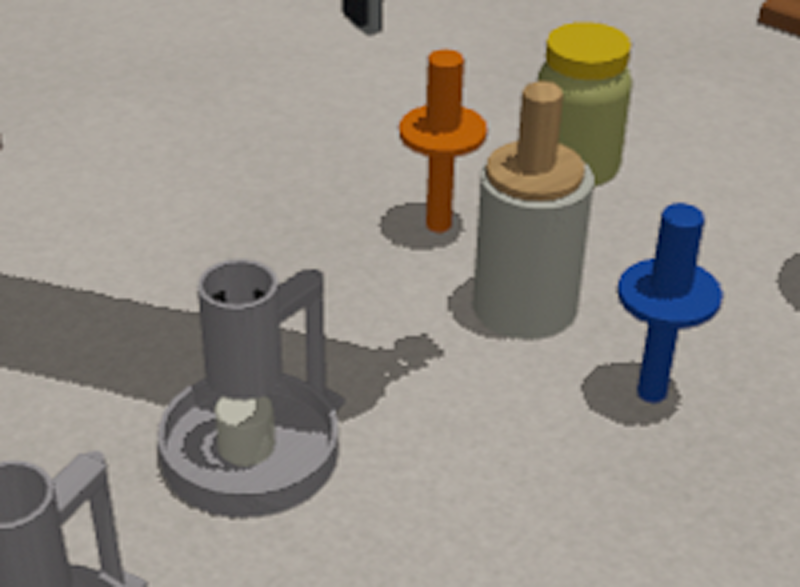

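The bung stands in the tray (245,430 in the crop), the spout is empty, and the pusher hangs with its collar on the crock rim (537,165). Orange and blue stand where they were, and the gripper is well clear.

```bash
python3 -c "
from workcell import manip
print(manip.close_job())"
```

```text
the job is handed in; nothing more can be done
None
```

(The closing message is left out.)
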